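# Pin a bored printing block to its setting stand

### The job

Set the printing block that has the brass-bushed hole through it face up and squarely across the two narrow cheeks of the setting stand, its hole over the stand's lower bushing, and let go of it. Then take the guide rod from its rest by the handle and thread it straight down through the block's bushing and on through the lower bushing until the full thickness of its shaft shows beneath the lower plate, the point staying clear of the tabletop. Finish still gripping the rod there, held in the air through both bushings and not let go; leave the other things where they are.

Things in the scene. Friction and masses are not known exactly. Their poses are not given: they have to be found in the camera images.
- block: dark wooden printing block, 110 (its x) x 50 (its y) x 36 mm (z), 0.12 to 0.24 kg, loose, lying flat with its carved face (two flowers) up. A vertical hole with a brass bushing, 14 mm bore, goes right through its centre. Origin: centre of its underside, z up
- block_bore (a point): the mouth of the block's bore: on its axis, at the block's top face, 36 mm above the block's underside; axes as the block's
- stand: fixed setting stand: two upright wooden cheeks, each 12 mm thick (stand x) and 56 mm long (y), flat tops 95 mm up, 68 mm clear between them. A 70 x 56 mm cross plate between, 45 to 60 mm up, holds the lower bushing; free space below it. Feet 12 mm high reach 61 mm along x, 42 mm along y. The block lies across both cheeks, long axis along x. Origin: on the table under the lower bushing, z up
- stand_bush (a point): the mouth of the stand's lower bushing: on its vertical axis, at the top face of the cross plate, 60 mm above the table; bore 14 mm, straight through the 15 mm plate
- rod: guide rod, 0.12 kg: steel shaft 12 mm in diameter, 140 mm long, its lowest 12 mm tapering to a 5 mm point, below a square wooden handle 24 x 24 mm (rod x, y), 45 mm tall. It starts hanging upright in the rod rest, the underside of the handle on the rest. Origin: the point, z up along the rod to the handle
- rod_tip (a point): the point of the rod (same place as its origin)
- rod_handle (a point): middle of the rod's handle, 162.5 mm above the point (handle from 140 to 185 mm)
- rod_rest: fixed light wooden rest, a trestle 70 x 70 mm, top 145 mm above the table, with a plain 17 mm hole through its middle in which the rod hangs; straight up is the only way out. Origin: on the table, under the hole
- mallet: hammer with a wooden handle lying near the far edge; a bystander. Origin: under the middle of it, on the table
- brush: flat brush with a wooden handle lying near the far edge; a bystander. Origin: under the middle of it, on the table
- plain_block: dark wooden printing block of the same outline (110 x 50 x 36 mm) as the bored one, but undrilled, with three carved flowers on top; a bystander. Origin: centre of its underside
- small_block: small square dark printing block, 45 x 45 x 34 mm; a bystander. Origin: centre of its underside
- scraper: scraper lying flat with a wooden handle and a steel blade, about 160 mm long and 12 mm high; a bystander. Origin: on the table where handle and blade meet
- jar: amber glass jar with a lid, 64 mm across, 80 mm high; a bystander. Origin: centre of its underside
- bowl: steel bowl, 100 mm across, 45 mm high; a bystander. Origin: centre of its underside
Things that resemble listed ones, but are neither listed nor needed, are in the scene too. Leave any green or red look-alike of the rod alone.

How it is judged:
On the way, in this order (a step that is already met when the one before it is completed fails the run):
1. the bored block rests across both cheeks, its hole over the lower bushing (within 10 mm), and is let go (z of block in the frame of stand between 0.0915 and 0.0985 m and angle between block's own z axis and vertical below 0.05 rad and angle between the x axis of block and the x axis of stand, either way round below 0.2 rad and horizontal distance between block_bore and stand_bush below 0.01 m and contact force between the fingers and block below 0.2 N and linear speed of block below 0.02 m/s), for 0.3 s.
2. the rod, in the fingers, has come through the block's bushing while the block stays on the cheeks (z of block in the frame of stand between 0.0915 and 0.0985 m and angle between block's own z axis and vertical below 0.05 rad and angle between the x axis of block and the x axis of stand, either way round below 0.2 rad and horizontal distance between rod_tip and block_bore below 0.008 m and z of rod_tip in the frame of block below -0.003 m and contact force between the fingers and rod above 0.5 N), for 0.05 s.
At the end, for the whole second after the job is handed in: For the last second: block flat on both cheeks (underside 95 mm up within 3.5 mm, 0.05 rad), along the stand within 0.2 rad; gripped rod upright (0.09 rad) through both bushings, point within 6 mm of the lower axis and 3 to 35 mm above the table; both at rest, fingers off the block (z of block in the frame of stand between 0.0915 and 0.0985 m and angle between block's own z axis and vertical below 0.05 rad and angle between the x axis of block and the x axis of stand, either way round below 0.2 rad and horizontal distance between rod_tip and block_bore below 0.008 m and horizontal distance between rod_tip and stand_bush below 0.006 m and height (world z) of rod_tip between 0.003 and 0.035 m and angle between rod's own z axis and vertical below 0.09 rad and contact force between the fingers and rod above 0.5 N and contact force between the fingers and block below 0.2 N and linear speed of each of rod, block below 0.03 m/s); the arm keeps its last pose, push and grip.
It fails at once if a bystander is moved more than 30 mm (distance of any of mallet, brush, plain_block, small_block, scraper, jar, bowl from where it was at the start of the episode above 0.03 m).
It also fails if it takes over 64 s, if anything falls off the work surface, if the arm or the gripper's body presses on something with over 40 N, if the wrist force passes 120 N, or if a joint passes its speed limit or range.

### The arm

A 7-joint arm with a two-finger parallel gripper is mounted at the origin on the work surface. World frame = base frame: x ahead of the robot, y to its left, z up, the work surface at z = 0. Lengths are in m, angles in rad, forces in N, time in s.
With the tool pointing down it reaches from about 0.425 to 0.975 m from the base axis. Payload 16.7 kg.
Tool frame: the origin (TCP) lies at the very end of the fingers, on their centre line; the grasp point (between the pads) lies 19 mm behind it (ctrl.grasp_offset is the distance from the TCP to the grasp point, in m); z points along the fingers, y is the direction in which the jaws open and shut (so a half turn about z gives the same grasp; the last joint's range is limited). The gripper opens to 85 mm and grips with 20 to 120 N. Pads are 22 mm wide; open, the fingers measure 114 mm over their backs; the gripper's body (76 mm by 85 mm) begins 54 mm behind the grasp point. The pads swing forward as they close: fully open they stand 13 mm farther back than shut.
Start: joints at [-1.395, 0.426, 0.074, 1.606, -0.034, 1.111, -0.067], TCP at [0.215, 0.64, 0.231] pointing down, gripper open.
Joint ranges: [-2.85, 2.85], [-0.5, 2.14], [-1.23, 1.37], [0.21, 2.46], [-1.02, 4.16], [0.16, 2.05], [-2.73, 2.73]. Speed limits (rad/s): [1.89, 1.89, 2.39, 2.39, 3.01, 3.01, 3.01].

### API

Orientations are given as [roll, pitch, yaw] about the fixed x, y, z axes, in that order (R = Rz(yaw) Ry(pitch) Rx(roll)).
In Python, from rig import ctrl gives the robot as it stands. The module is installed in compiled form; this text tells all that it offers.
- The arm moves only by the tool send_rows, never from a script. Its argument "moves" is a list that holds one entry, the list of rows, each a list of 6 numbers: the shift along the tool's x, y, z in units of 0.1 m (1.0 is 0.1 m), then the turn, a rotation vector about the tool's x, y, z in units of 2 rad (1.0 is 2 rad). A call has 1 to 10 rows; each row is the pose to reach, as a shift and turn from the pose commanded when the call began, along the tool's axes at that moment; what a row does not reach only later rows make up. A row lasts 1/10 s, in which the tool goes at most 50 mm and 8.59 degrees, less where a joint would pass 70% of its speed; a pose out of reach is approached as far as the arm can. A call with a number of a shift or a turn outside -1 to 1 is refused whole. A call with a gripper value outside its range is refused whole. "claw" is the opening, from -1 (shut) to 1 (fully open), set as the call begins (left out, the last holds). The fingers move at their own pace and stop on an object; "force" is the grip in N (left out, the last holds). Time passes only in rows, so rows that repeat a pose let the fingers close. It gives the time, the measured TCP pose, the force and the opening at its end, in the units of the state.
- ctrl.get_obs(): the state, without advancing time (a new reading comes with each control period).
- ctrl.read_camera(name): name is "scene" or "top" or "wrist"; returns a dict with "color" (384x512x3 uint8, red, green, blue), "fovy" (degrees; the focal length in pixels is half the picture's height over the tangent of half this angle, whatever the lens; pixels are square), "cx", "cy" (the principal point, pixels), "k1" (the pictures are not rectified: a ray, as slopes to the right and down, at radius r is drawn at 1 + k1 r^2 times it, then the intrinsics apply), "extrinsics" (4x4, takes a point from camera to world coordinates); the wrist camera has in their place "hand_eye" (4x4, takes a point from camera to tool coordinates, whose origin is the TCP and whose axes are the flange's). Camera axes: x right, y down, z forward; pixel columns grow to the right and rows downward; lengths in m; the calibration is good to about 2 mm. A picture is of the moment at which its call begins: read the wrist's pose just before it. There is no depth.
- ctrl.finish_job(): hands the job in, once; it reports no verdict.
Trained networks look in the newest picture that a camera, given by its name, has taken for a name from the list of things; names that differ only in an ending like _2 or _b are one class to them, and where a whole thing is asked for, a point or a joint stands for the part that bears it (a point fixed in the world has none). Each returns a list of dicts, best first, with "p" (0 to 1); they miss things now and then, are a little off and sometimes report something else, mostly with a low value. They report only what shows in the picture. A call takes as long as a camera call. They do not tell look-alikes from the thing itself.
- ctrl.masks_of(label, camera): "region" (384x512 bool, what is visible of it).
- ctrl.landmark_of(label, camera): "xyz" ([x, y, z] in m, in the coordinates of the camera as it stood for that picture, good to about 4 mm: a listed point, or the origin of a listed thing).
The state is a dict: "t": time; "joints": joint angles; "qvel": joint speeds; "effort": joint torques, N m; "eef_pos": TCP position; "tcp_rot": TCP orientation; "contact_force": force on the tool from outside, world axes, zero at the start; "torque": the same for the moment, N m; "gripper_width": finger opening in m.
Only numpy, scipy, OpenCV 4.12 (cv2) and the standard library are available. Lean on these libraries where they do the work, as an engineer would, in place of code of your own. Each camera call takes 0.05 s, during which the arm holds its last target.

## Working session

There is one attempt and no reset: what is moved stays moved. The work goes in short steps, Python scripts to look and compute and a tool call to move; the robot and the scene stay as the last step left them, time stands still between calls to the robot, and variables do not carry over. Pictures are saved under pics/ and viewed, and the job is handed in when it is done.

Besides the shell and the picture viewer there is one more tool, called after "Call:" as a command line: name --argument value ..., lists and objects as JSON in quotes. send_rows: Moves the arm, as the interface text tells. Shifts and turns lie within -1 to 1; 1 stands for 0.1 m of shift or 2 rad of turn. Its arguments: {"type":"object","properties":{"moves":{"type":"array"},"claw":{"type":"number"},"force":{"type":"number"}},"required":["moves"]}

```bash
ls; mkdir -p pics; python3 - <<'E'
from rig import ctrl
import cv2
print(ctrl.get_obs())
for n in ("scene","top","wrist"):
    c=ctrl.read_camera(n); cv2.imwrite(f"pics/{n}0.png",c["color"][:,:,::-1])
    print(n,{k:v for k,v in c.items() if k!="color"})
E
```

```text
pics
{'t': 0.0, 'joints': array([-1.39550831,  0.4267368 ,  0.07382522,  1.60661508, -0.03409019,
        1.1108024 , -0.06709778]), 'qvel': array([ 5.56781947e-04, -1.48682703e-04,  3.94608072e-04,  1.34868142e-05,
       -6.28696554e-04, -9.45505671e-04, -1.86094372e-04]), 'effort': array([ 1.18524564e-03, -9.49830151e+01,  3.76154244e+00, -4.63515079e+01,
        1.92356593e-02,  9.99125827e-03, -8.10673384e-06]), 'eef_pos': array([0.21528127, 0.63931234, 0.23060307]), 'tcp_rot': array([-3.14029306e+00,  9.50061574e-05,  2.81680275e+00]), 'contact_force': array([0.560223  , 0.44560488, 0.47100254]), 'torque': array([-0.00324883,  0.00098362,  0.00609822]), 'gripper_width': 0.08534691776316211}
scene {'fovy': 51.91141385967697, 'cx': 250.24523855076347, 'cy': 195.4087968711292, 'k1': 0.02794364107039548, 'extrinsics': array([[-0.63256728,  0.39936464, -0.66360117,  1.25941316],
       [ 0.77412285,  0.35294161, -0.52551502,  0.57969346],
       [ 0.02434035, -0.84613244, -0.53241661,  0.7139362 ],
       [ 0.        ,  0.        ,  0.        ,  1.        ]])}
top {'fovy': 48.84831281443793, 'cx': 248.19526351037567, 'cy': 192.26382381068643, 'k1': 0.0030451013389293144, 'extrinsics': array([[ 0.00626246, -0.98949432,  0.14443604,  0.37535029],
       [-0.99997939, -0.00599265,  0.002303  , -0.00189699],
       [-0.00141325, -0.14444749, -0.98951146,  1.33923126],
       [ 0.        ,  0.        ,  0.        ,  1.        ]])}
wrist {'fovy': 63.20690320623804, 'cx': 253.72098435494718, 'cy': 194.94860520434366, 'k1': -0.041255486245351185, 'hand_eye': array([[ 4.98384235e-05, -9.58442229e-01, -2.85286683e-01,
         7.25278743e-02],
       [ 9.99999282e-01, -2.93707076e-04,  1.16142698e-03,
         2.00595567e-04],
       [-1.19695139e-03, -2.85286536e-01,  9.58441526e-01,
        -1.42424805e-01],
       [ 0.00000000e+00,  0.00000000e+00,  0.00000000e+00,
         1.00000000e+00]])}
```

View pics/scene0.png

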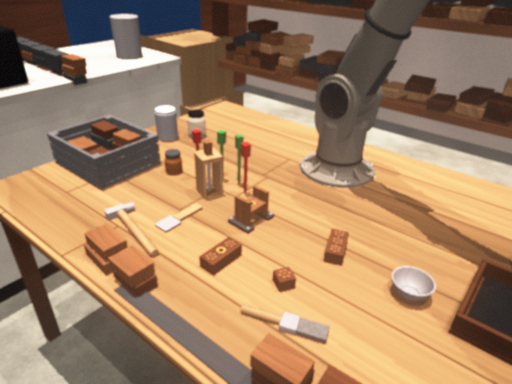

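View pics/top0.png

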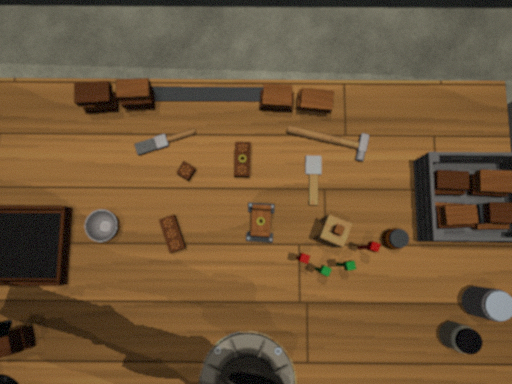

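View pics/wrist0.png

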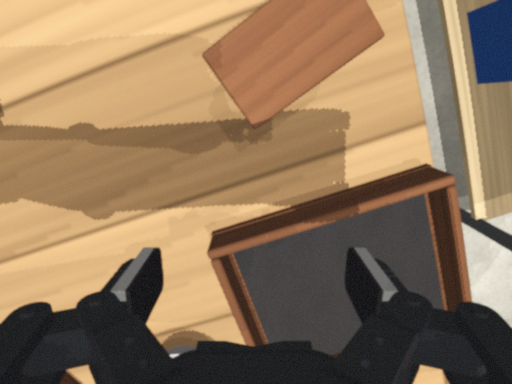

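```bash
cat > h.py <<'E'
from rig import ctrl
import numpy as np, cv2
from scipy.spatial.transform import Rotation as R
def f_of(c): return 192/np.tan(np.radians(c['fovy'])/2)
def ext(c,obs=None):
    if 'extrinsics' in c: return c['extrinsics']
    T=np.eye(4); T[:3,:3]=R.from_euler('xyz',obs['tcp_rot']).as_matrix(); T[:3,3]=obs['eef_pos']
    return T@c['hand_eye']
def K(c): f=f_of(c); return np.array([[f,0,c['cx']],[0,f,c['cy']],[0,0,1]]), np.array([c['k1'],0,0,0.])
def proj(c,E,P):
    P=np.atleast_2d(P).astype(float); Ei=np.linalg.inv(E); k,d=K(c)
    return cv2.projectPoints(P,cv2.Rodrigues(Ei[:3,:3])[0],Ei[:3,3],k,d)[0].reshape(-1,2)
def ray(c,E,uv):
    k,d=K(c); n=cv2.undistortPoints(np.array([[uv]],float),k,d).ravel()
    return E[:3,3],E[:3,:3]@np.r_[n,1]
def onz(c,E,uv,z):
    o,r=ray(c,E,uv); return o+r*(z-o[2])/r[2]
def shot(n,name=None):
    o=ctrl.get_obs(); c=ctrl.read_camera(n)
    if name: cv2.imwrite(f"pics/{name}.png",c['color'][:,:,::-1])
    return c,ext(c,o)
def lm(l,n,E):
    return [(round(d['p'],2),np.round((E@np.r_[d['xyz'],1])[:3],4)) for d in ctrl.landmark_of(l,n)]
E
python3 - <<'E'
from h import *
for n in ("top","scene"):
    c,E=shot(n)
    for l in "block block_bore stand stand_bush rod rod_handle rod_tip rod_rest plain_block".split(): print(n,l,lm(l,n,E))
print(ctrl.get_obs()['t'])
E
```

```text
top block [(0.35, array([ 0.4417, -0.2471,  0.009 ]))]
top block_bore [(0.59, array([0.6726, 0.0209, 0.0338]))]
top stand [(0.82, array([ 0.4743, -0.0368,  0.0057])), (0.41, array([0.6735, 0.0258, 0.0007])), (0.18, array([ 0.4434, -0.2484,  0.0079]))]
top stand_bush [(0.84, array([ 0.481 , -0.037 ,  0.0599])), (0.41, array([0.6331, 0.2014, 0.0008]))]
top rod [(0.53, array([ 0.3646, -0.1473,  0.0008])), (0.49, array([ 0.3311, -0.2092,  0.0012])), (0.48, array([ 0.345 , -0.278 ,  0.0006])), (0.48, array([ 0.3905, -0.3435, -0.    ])), (0.44, array([ 0.4429, -0.2451,  0.0044]))]
top rod_handle [(0.63, array([ 0.3648, -0.1533,  0.1666])), (0.53, array([ 0.3492, -0.2729,  0.161 ])), (0.52, array([ 0.3355, -0.2084,  0.1653])), (0.48, array([ 0.4384, -0.2431,  0.167 ])), (0.47, array([ 0.4784, -0.0349,  0.0612])), (0.43, array([ 0.3998, -0.3454,  0.1652]))]
top rod_tip [(0.57, array([ 0.3658, -0.1515,  0.0017])), (0.54, array([ 0.3471, -0.273 , -0.0042])), (0.53, array([ 0.3307, -0.2074,  0.0029])), (0.42, array([ 0.3991, -0.3446,  0.0025]))]
top rod_rest [(0.7, array([ 4.420e-01, -2.434e-01
[... 184 characters left out ...]
89]))]
scene stand [(0.94, array([ 0.4784, -0.04  , -0.0021]))]
scene stand_bush []
scene rod [(0.8, array([ 0.4442, -0.2475,  0.002 ])), (0.73, array([ 0.3699, -0.1571, -0.0013])), (0.47, array([ 0.3349, -0.2134,  0.0013]))]
scene rod_handle [(0.82, array([ 0.3651, -0.1519,  0.1619])), (0.61, array([ 0.3321, -0.2093,  0.1641])), (0.56, array([ 0.447 , -0.2458,  0.1685])), (0.42, array([ 0.4051, -0.3452,  0.162 ]))]
scene rod_tip [(0.71, array([ 0.3337, -0.2068, -0.004 ])), (0.66, array([ 0.3634, -0.1516,  0.004 ])), (0.57, array([ 0.4427, -0.2431,  0.0048]))]
scene rod_rest [(0.55, array([ 0.4472, -0.2445, -0.0027]))]
scene plain_block [(0.92, array([4.382e-01, 2.383e-01, 3.000e-04]))]
1.15
```

```bash
cat >> h.py <<'E'
def plan(target_xyz, yaw, obs=None):
    """units shift, turn from current measured pose to target tool-down pose"""
    o=obs or ctrl.get_obs(); R0=R.from_euler('xyz',o['tcp_rot']); Rt=R.from_euler('xyz',[np.pi,0,yaw])
    s=R0.inv().apply(np.array(target_xyz)-o['eef_pos'])/0.1
    w=(R0.inv()*Rt).as_rotvec()/2
    return np.round(s,4),np.round(w,4)
E
python3 - <<'E'
from h import *
c=cv2.imread('pics/top0.png'); a=cv2.resize(c[130:290,160:420],None,fx=3,fy=3,interpolation=cv2.INTER_CUBIC); cv2.imwrite('pics/topz.png',a)
c=cv2.imread('pics/scene0.png'); a=cv2.resize(c[110:290,160:370],None,fx=3.3,fy=3.3,interpolation=cv2.INTER_CUBIC); cv2.imwrite('pics/scz.png',a)
print(plan([0.60,0.021,0.26],np.pi))
E
```

```text
(array([-5.6194, -4.6358, -0.2871]), array([-0.    , -0.    , -0.1624]))
```

View pics/topz.png

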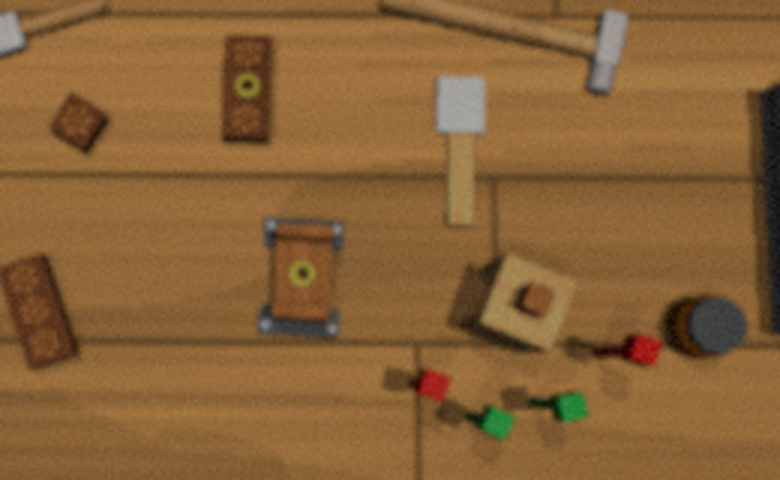

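View pics/scz.png

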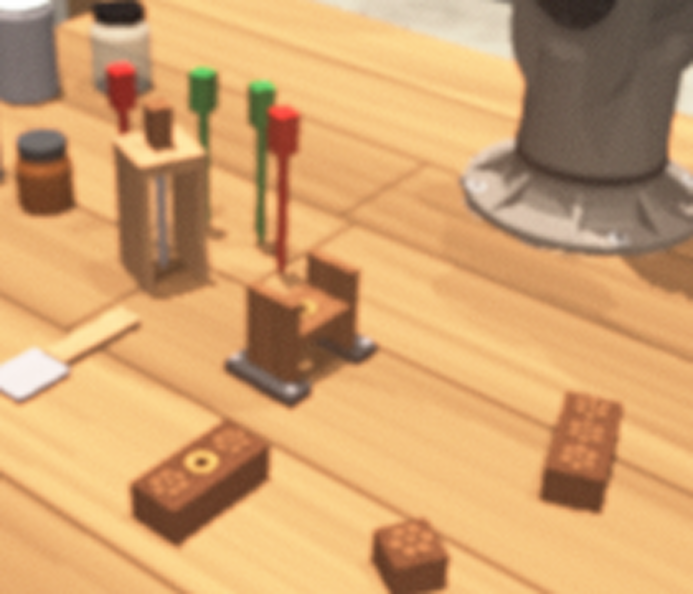

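Call:
send_rows --moves '[[[-0.33,-0.28,-0.02,0,0,-0.054],[-0.67,-0.55,-0.04,0,0,-0.108],[-1,-0.82,-0.05,0,0,-0.1624],[-1,-0.82,-0.05,0,0,-0.1624]]]'

```text
t: 1.55
eef_pos: [0.2884, 0.5254, 0.237]
tcp_rot: [-3.141, 0.002, 3.14]
contact_force: [0.9, 0.1, 0.1]
gripper_width: 0.0855
```

Call:
send_rows --moves '[[[-0.3,-0.4,-0.1,0,0,0],[-0.6,-0.8,-0.2,0,0,0],[-0.75,-1,-0.23,0,0,0]]]'

```text
t: 1.85
eef_pos: [0.3615, 0.4272, 0.2604]
tcp_rot: [3.141, 0.001, 3.138]
contact_force: [-0.3, 0.2, -0.1]
gripper_width: 0.0854
```

Call:
send_rows --moves '[[[-0.3,-0.4,0,0,0,0],[-0.6,-0.8,0,0,0,0],[-0.75,-1,0,0,0,0]]]'

```text
t: 2.15
eef_pos: [0.4364, 0.3264, 0.2597]
tcp_rot: [-3.141, 0.001, 3.137]
contact_force: [-0.7, -0.9, 0.3]
gripper_width: 0.0855
```

Call:
send_rows --moves '[[[-0.3,-0.4,0,0,0,0],[-0.6,-0.8,0,0,0,0],[-0.75,-1,0,0,0,0]]]'

```text
t: 2.45
eef_pos: [0.5112, 0.2263, 0.2597]
tcp_rot: [-3.141, 0.001, 3.138]
contact_force: [-1.0, 0.3, -0.3]
gripper_width: 0.0856
```

Call:
send_rows --moves '[[[-0.3,-0.4,0,0,0,0],[-0.6,-0.8,0,0,0,0],[-0.75,-1,0,0,0,0]]]'

```text
t: 2.75
eef_pos: [0.586, 0.1261, 0.2596]
tcp_rot: [-3.141, 0.001, 3.138]
contact_force: [0.7, 0.1, -0.0]
gripper_width: 0.0851
```

Call:
send_rows --moves '[[[0,-0.5,0,0,0,0],[-0.1,-1,0,0,0,0],[-0.1,-1,0,0,0,0]]]'

```text
t: 3.05
eef_pos: [0.5946, 0.0226, 0.2598]
tcp_rot: [-3.139, 0.001, 3.133]
contact_force: [0.4, 0.6, 0.8]
gripper_width: 0.0854
```

```bash
python3 - <<'E'
from h import *
print(ctrl.get_obs())
c,E=shot("wrist","w1")
for l in "block block_bore stand_bush".split(): print(l,lm(l,"wrist",E))
E
```

```text
{'t': 3.05, 'joints': array([-0.45135495,  0.28010015,  0.37379251,  1.77626151, -0.11055704,
        1.10531055,  1.5210395 ]), 'qvel': array([-0.04635807,  0.00297168, -0.07536398, -0.00333535, -0.0165488 ,
        0.00280411, -0.06833718]), 'effort': array([ 1.42086871e+00, -7.18571019e+01,  6.78625211e+00, -4.58296144e+01,
       -1.71850850e-01, -2.87486339e-02,  2.47944117e+00]), 'eef_pos': array([0.59463389, 0.02264055, 0.25981012]), 'tcp_rot': array([-3.13932076e+00,  1.04850437e-03,  3.13301159e+00]), 'contact_force': array([0.37245291, 0.60776262, 0.76936448]), 'torque': array([ 0.0069468 , -0.00780606, -0.00727863]), 'gripper_width': 0.08541041599094051}
block [(0.79, array([0.6697, 0.0231, 0.0021]))]
block_bore [(0.65, array([0.6719, 0.0211, 0.0343])), (0.46, array([ 0.4411,  0.2388, -0.004 ]))]
stand_bush [(0.67, array([ 0.4799, -0.0387,  0.062 ]))]
```

View pics/w1.png

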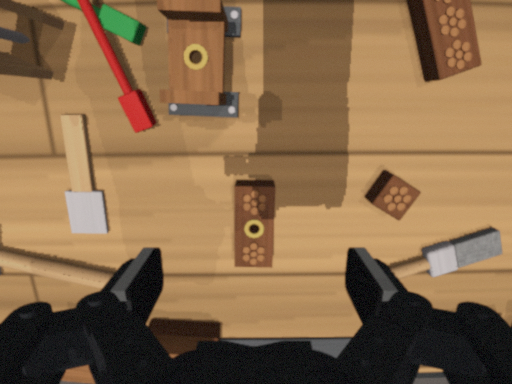

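```bash
cat >> h.py <<'E'
def rectify(c,E,z,x0,x1,y0,y1,s=4000):
    # rows: x descending, cols: y descending ; s px/m
    xs=np.arange(x1,x0,-1/s); ys=np.arange(y1,y0,-1/s)
    Y,X=np.meshgrid(ys,xs); P=np.c_[X.ravel(),Y.ravel(),np.full(X.size,z)]
    uv=proj(c,E,P).reshape(X.shape+(2,)).astype(np.float32)
    return cv2.remap(c['color'],uv[...,0],uv[...,1],cv2.INTER_CUBIC)[:,:,::-1]
E
python3 - <<'E'
from h import *
c,E=shot("wrist")
print(onz(c,E,(254,229),.036),onz(c,E,(195,57),.06))
a=rectify(c,E,.036,.60,.74,-.04,.08); cv2.imwrite('pics/r_block.png',a)
b=rectify(c,E,.060,.40,.56,-.10,.03); cv2.imwrite('pics/r_stand.png',b)
b=rectify(c,E,.012,.40,.56,-.10,.03); cv2.imwrite('pics/r_feet.png',b)
print(a.shape,b.shape)
E
```

```text
[0.67538958 0.03236234 0.036     ] [ 0.47680832 -0.02801852  0.06      ]
(560, 480, 3) (641, 520, 3)
```

View pics/r_block.png

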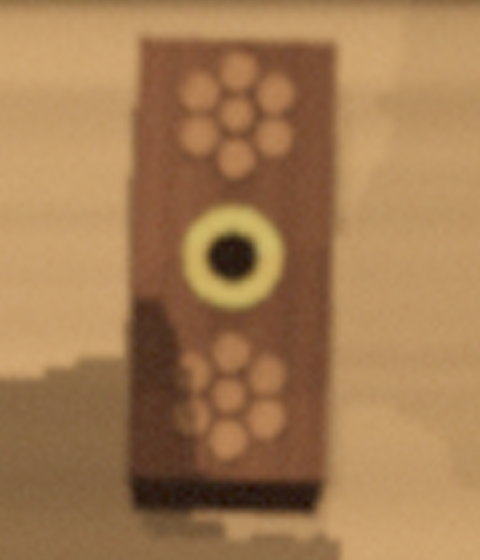

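View pics/r_stand.png

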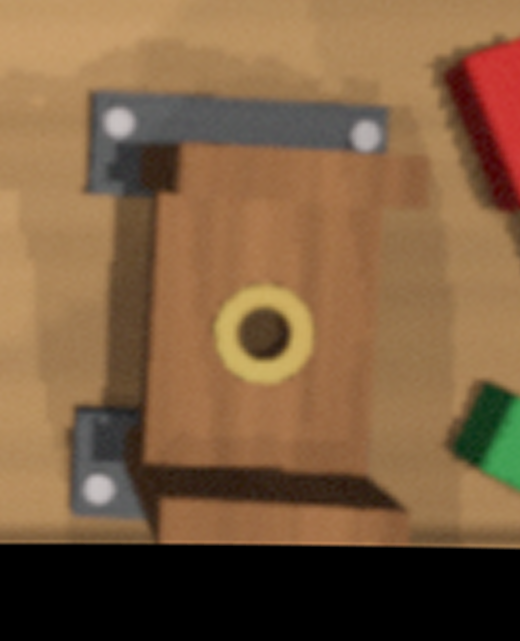

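View pics/r_feet.png

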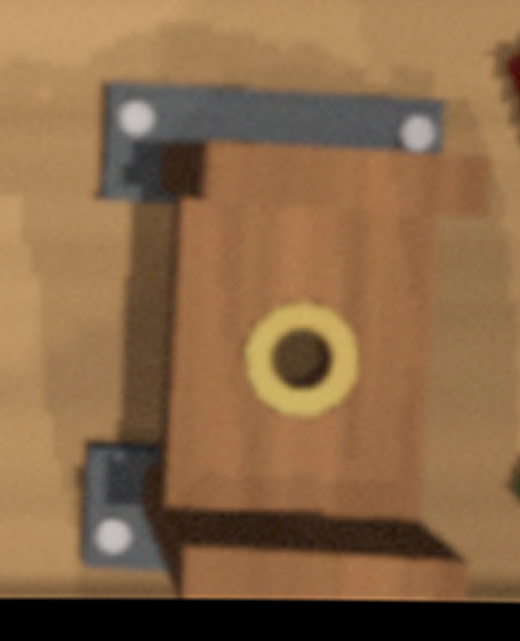

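```bash
python3 - <<'E'
from h import *
o=ctrl.get_obs();print(o['t'],o['eef_pos'],o['tcp_rot'],o['qvel'].max())
print(plan([.6755,.0217,.10],np.pi-.032))
E
```

```text
3.3 [0.59391102 0.03157501 0.25923059] [ 3.14116951e+00 -1.83180833e-04 -3.13985781e+00] 0.0029197172731114094
(array([-0.816 , -0.1008,  1.5921]), array([ 0.0002, -0.0001,  0.0169]))
```

Call:
send_rows --moves '[[[-0.4,-0.05,0.3,0,0,0.017],[-0.816,-0.1,0.6,0,0,0.017],[-0.816,-0.1,1,0,0,0.017],[-0.816,-0.1,1,0,0,0.017],[-0.816,-0.1,1,0,0,0.017]]]'

```text
t: 3.8
eef_pos: [0.675, 0.021, 0.1596]
tcp_rot: [-3.141, -0.002, 3.109]
contact_force: [0.2, 0.4, 1.5]
gripper_width: 0.0853
```

```bash
python3 - <<'E'
from h import *
c,E=shot("wrist","w2")
o=ctrl.get_obs();print(o['t'],o['eef_pos'],o['tcp_rot'],o['qvel'].max())
print(lm("block_bore","wrist",E))
a=rectify(c,E,.036,.60,.74,-.04,.08); cv2.imwrite('pics/r_block2.png',a)
print(plan([.6755,.0217,.006],np.pi-.032))
E
```

```text
3.85 [0.67572204 0.02090606 0.16106997] [3.14121099e+00 9.15266913e-04 3.10857701e+00] 0.007280363727228497
[(0.56, array([0.6743, 0.0199, 0.0354]))]
(array([0.0102, 0.0083, 1.5578]), array([ 0.0004,  0.0012, -0.0006]))
```

View pics/r_block2.png

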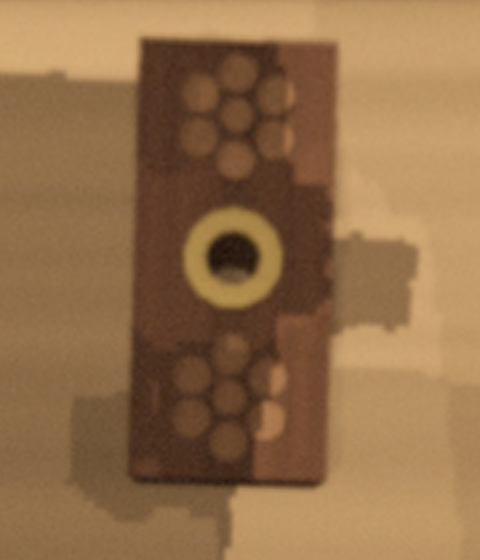

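View pics/w2.png

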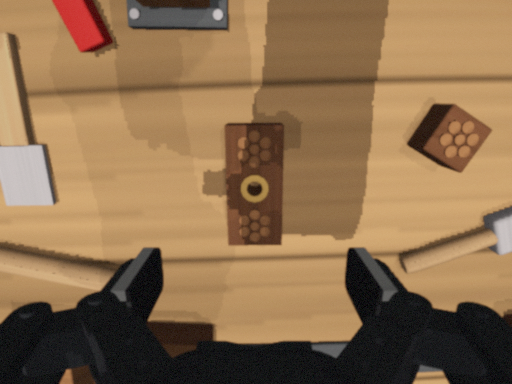

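Call:
send_rows --moves '[[[0.005,0.008,0.4,0,0,0],[0.005,0.008,0.8,0,0,0],[0.005,0.008,1,0,0,0]]]'

```text
t: 4.2
eef_pos: [0.6746, 0.0217, 0.0591]
tcp_rot: [3.141, 0.0, 3.108]
contact_force: [-0.7, -0.0, -1.0]
gripper_width: 0.0856
```

Call:
send_rows --moves '[[[0,0,0.2,0,0,0],[0,0,0.4,0,0,0],[0,0,0.53,0,0,0],[0,0,0.54,0,0,0],[0,0,0.54,0,0,0]]]'

```text
t: 4.7
eef_pos: [0.6758, 0.021, 0.0067]
tcp_rot: [3.141, 0.001, 3.108]
contact_force: [0.3, 0.1, 0.9]
gripper_width: 0.0854
```

Call:
send_rows --moves '[[[0,0,0,0,0,0],[0,0,0,0,0,0],[0,0,0,0,0,0],[0,0,0,0,0,0],[0,0,0,0,0,0],[0,0,0,0,0,0]]]' --claw -0.2 --force 40

```text
t: 5.3
eef_pos: [0.6756, 0.0209, 0.0063]
tcp_rot: [3.141, 0.001, 3.108]
contact_force: [-1.4, 0.3, 7.2]
gripper_width: 0.0492
```

Call:
send_rows --moves '[[[0,0,-0.2,0,0,0],[0,0,-0.5,0,0,0],[0,0,-0.9,0,0,0],[0,0,-1,0,0,0]]]'

```text
t: 5.7
eef_pos: [0.677, 0.0206, 0.1097]
tcp_rot: [3.141, 0.005, 3.107]
contact_force: [1.5, 0.3, -2.1]
gripper_width: 0.0495
```

Call:
send_rows --moves '[[[0,0,-0.3,0,0,0],[0.3,0,-0.5,0,0,0],[0.7,-0.05,-0.5,0,0,0],[0.9,-0.1,-0.5,0,0,0],[0.9,-0.1,-0.5,0,0,0.01]]]'

```text
t: 6.2
eef_pos: [0.5821, 0.0133, 0.1554]
tcp_rot: [3.141, -0.001, 3.087]
contact_force: [0.1, 0.3, -1.9]
gripper_width: 0.0492
```

```bash
python3 - <<'E'
from h import *
import time
shot("wrist");c,E=shot("wrist","w3")
o=ctrl.get_obs();print(o['t'],o['eef_pos'],o['tcp_rot'],o['qvel'].max(),o['gripper_width'],o['contact_force'])
print(lm("block_bore","wrist",E),lm("stand_bush","wrist",E))
cv2.imwrite('pics/r_stand2.png',rectify(c,E,.060,.40,.56,-.10,.03))
cv2.imwrite('pics/r_feet2.png',rectify(c,E,.095,.40,.56,-.10,.03))
print(plan([.4775,-.037,.15],np.pi-.053))
E
```

```text
6.3 [0.58477832 0.01407441 0.15550149] [3.14122965e+00 3.84283096e-04 3.08697937e+00] 0.021460398764395008 0.049520334369724035 [ 0.89089344  0.59936033 -1.99793018]
[(0.75, array([0.5807, 0.017 , 0.1844]))] [(0.95, array([ 0.4786, -0.0352,  0.0601])), (0.33, array([0.5813, 0.0124, 0.1866]))]
(array([ 1.0505, -0.569 ,  0.052 ]), array([-0.    ,  0.0001, -0.0002]))
```

View pics/w3.png

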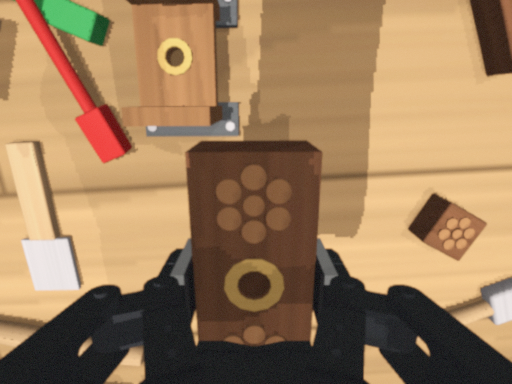

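View pics/r_stand2.png

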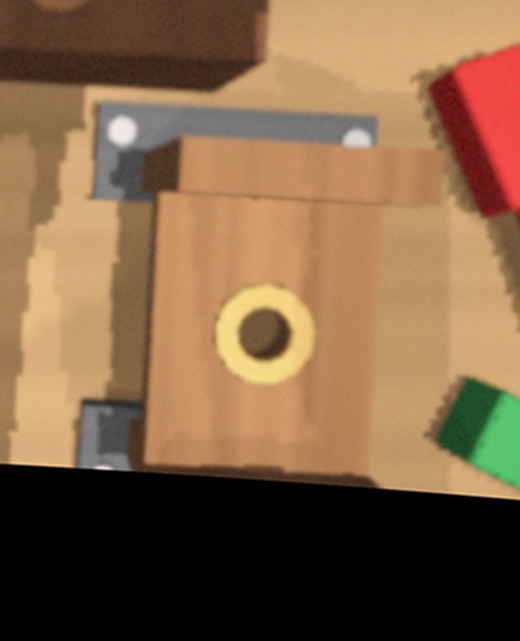

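View pics/r_feet2.png

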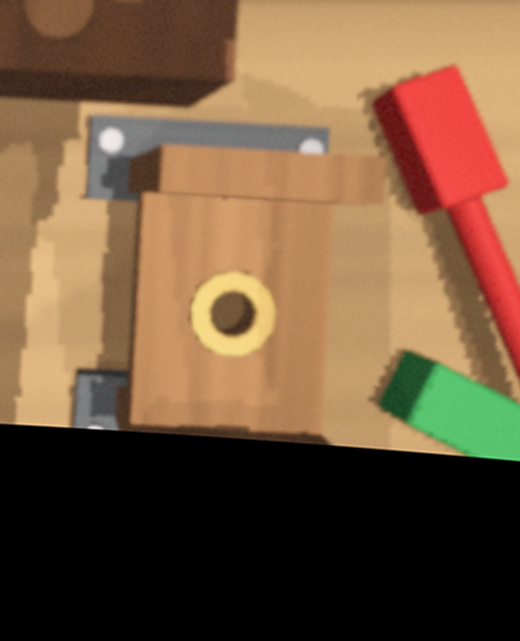

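```bash
python3 - <<'E'
from h import *
c,E=shot("wrist")
z=ctrl.get_obs()['eef_pos'][2]+.0297
cv2.imwrite('pics/r_h.png',rectify(c,E,z,.53,.65,-.03,.06,6000))
o=ctrl.get_obs();print(o['eef_pos'],z)
print(plan([.4768,-.0362,.15],np.pi-.053))
E
```

```text
[0.58546031 0.0141316  0.15514323] 0.1848432302727963
(array([ 1.0582, -0.5606,  0.0514]), array([-0.0001,  0.0001, -0.0002]))
```

View pics/r_h.png

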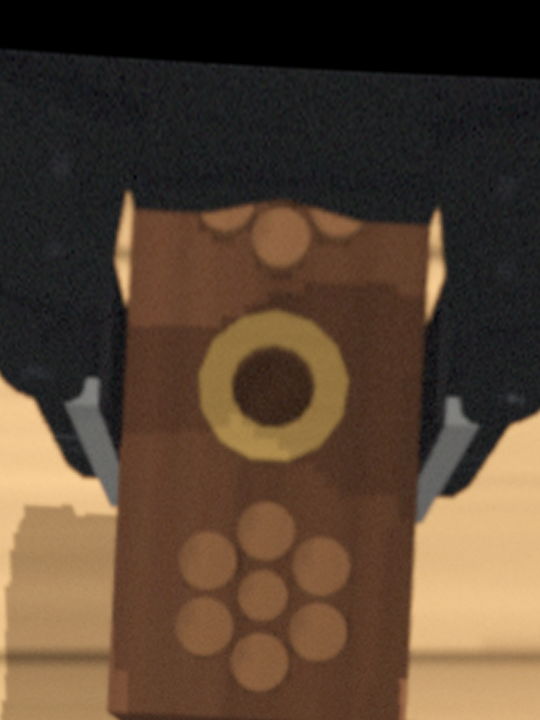

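```bash
python3 - <<'E'
from h import *
for n in("top","scene"):
    c,E=shot(n)
    img=cv2.imread(f'pics/{n}0.png'); 
    hsv=cv2.cvtColor(img,cv2.COLOR_BGR2HSV).astype(float)
    for nm,P in (("block",[.6755,.0217,.036]),("bush",[.4768,-.0362,.06])):
        uv=proj(c,E,[P])[0]; u,v=uv.round().astype(int)
        w=8; pt=img[v-w:v+w+1,u-w:u+w+1].astype(int)
        yel=(pt[...,1]-pt[...,0])-0.6*(pt[...,2]-pt[...,1])  # G-B high, R-G low
        m=np.clip(yel-np.percentile(yel,75),0,None)
        m[m<m.max()*.3]=0
        Y,X=np.mgrid[v-w:v+w+1,u-w:u+w+1]
        p=((m*X).sum()/m.sum(),(m*Y).sum()/m.sum())
        print(n,nm,uv,p,onz(c,E,p,P[2]), (m>0).sum())
        cv2.imwrite(f'pics/m_{n}_{nm}.png',cv2.resize(np.hstack([img[v-w:v+w+1,u-w:u+w+1],cv2.merge([np.clip(m*3,0,255).astype(np.uint8)]*3)]),None,fx=12,fy=12,interpolation=0))
import glob
a=[cv2.imread(f) for f in sorted(glob.glob('pics/m_*'))]; print(sorted(glob.glob('pics/m_*')))
cv2.imwrite('pics/mm.png',cv2.resize(np.vstack(a),None,fx=.7,fy=.7))
E
```

```text
top block [241.89121533 157.72584633] (np.float64(242.10598583994846), np.float64(158.08903668740612)) [0.67433311 0.02101312 0.036     ] 55
top bush [260.32892223 220.20054648] (np.float64(260.25610880590136), np.float64(220.7657906869525)) [ 0.47508561 -0.03598316  0.06      ] 54
scene block [220.27577387 249.77982442] (np.float64(219.708686440678), np.float64(248.27966101694923)) [0.67199932 0.0163929  0.036     ] 45
scene bush [251.02712472 203.15538599] (np.float64(250.86916919679825), np.float64(200.8490201490477)) [ 0.46719474 -0.04464295  0.06      ] 27
['pics/m_scene_block.png', 'pics/m_scene_bush.png', 'pics/m_top_block.png', 'pics/m_top_bush.png']
```

View pics/mm.png

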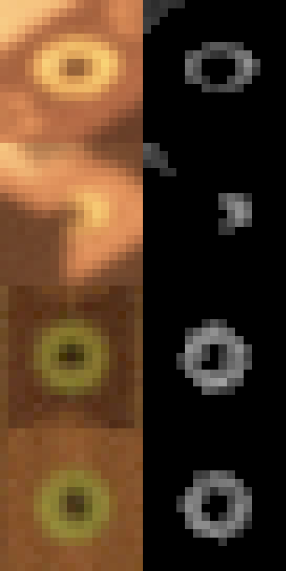

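Call:
send_rows --moves '[[[0.35,-0.2,0,0,0,0],[0.7,-0.4,0,0,0,0],[1,-0.56,0,0,0,0],[1,-0.56,0,0,0,0],[1,-0.56,0,0,0,0],[1,-0.56,0,0,0,0]]]'

```text
t: 7.15
eef_pos: [0.483, -0.0362, 0.1555]
tcp_rot: [-3.142, 0.001, 3.088]
contact_force: [-0.0, 0.3, -2.0]
gripper_width: 0.0492
```

```bash
python3 - <<'E'
from h import *
shot("top");o=ctrl.get_obs();print(o['t'],o['eef_pos'],o['tcp_rot'],o['joints'],o['contact_force'])
print(plan([.4766,-.0361,.105],np.pi-.053))
E
```

```text
7.2 [ 0.48293815 -0.03617533  0.15534904] [-3.14137277e+00  4.81864764e-04  3.08829317e+00] [-0.41096476  0.2143794   0.40155342  2.11918742 -0.11285139  0.82733276
  1.57634112] [ 0.07177957  0.08785137 -1.99104617]
(array([ 0.0636, -0.0025,  0.5035]), array([-0.0001,  0.0002, -0.0001]))
```

Call:
send_rows --moves '[[[0.064,0,0.1,0,0,0],[0.064,0,0.3,0,0,0],[0.064,0,0.45,0,0,0],[0.064,0,0.5,0,0,0],[0.064,0,0.52,0,0,0],[0.064,0,0.53,0,0,0],[0.064,0,0.535,0,0,0],[0.064,0,0.535,0,0,0]]]'

```text
t: 8.0
eef_pos: [0.4758, -0.0362, 0.1022]
tcp_rot: [3.141, 0.001, 3.088]
contact_force: [0.2, -1.1, -1.4]
gripper_width: 0.0495
```

```bash
python3 - <<'E'
from h import *
o=ctrl.get_obs();print(o['t'],o['eef_pos'],o['tcp_rot'],o['contact_force'])
E
```

```text
8.0 [ 0.47583003 -0.03620748  0.10220617] [3.14142512e+00 6.81625479e-04 3.08760408e+00] [ 0.19774008 -1.11666015 -1.40371977]
```

Down 1 mm more in small steps watching the force.

Call:
send_rows --moves '[[[0,0,0.005,0,0,0],[0,0,0.01,0,0,0],[0,0,0.012,0,0,0]]]'

```text
t: 8.3
eef_pos: [0.4757, -0.0362, 0.1012]
tcp_rot: [3.141, 0.0, 3.088]
contact_force: [-6.0, 0.9, 16.3]
gripper_width: 0.0493
```

Call:
send_rows --moves '[[[0,0,0,0,0,0],[0,0,0,0,0,0],[0,0,0,0,0,0],[0,0,0,0,0,0],[0,0,0,0,0,0],[0,0,0,0,0,0]]]' --claw 1

```text
t: 8.9
eef_pos: [0.4756, -0.0363, 0.1006]
tcp_rot: [-3.142, -0.0, 3.088]
contact_force: [-0.0, 0.7, 1.0]
gripper_width: 0.0855
```

Call:
send_rows --moves '[[[0,0,-0.2,0,0,0],[0,0,-0.5,0,0,0],[0,0,-0.8,0,0,0],[0,0,-1,0,0,0]]]'

```text
t: 9.3
eef_pos: [0.4759, -0.0364, 0.2025]
tcp_rot: [3.141, 0.001, 3.087]
contact_force: [0.4, 0.3, -0.8]
gripper_width: 0.0854
```

Call:
send_rows --moves '[[[0,0,-0.3,0,0,0],[0,0,-0.6,0,0,0],[0,0,-0.6,0,0,0],[0,0,-0.6,0,0,0]]]'

```text
t: 9.7
eef_pos: [0.4757, -0.0362, 0.2608]
tcp_rot: [3.141, 0.001, 3.088]
contact_force: [-0.1, 0.1, 0.1]
gripper_width: 0.0854
```

```bash
python3 - <<'E'
from h import *
shot("wrist");c,E=shot("wrist","w4")
o=ctrl.get_obs();print(o['t'],o['eef_pos'],o['tcp_rot'])
for l in "block_bore rod_handle rod_rest rod".split():print(l,lm(l,"wrist",E))
cv2.imwrite('pics/r_b4.png',rectify(c,E,.131,.40,.56,-.10,.03))
cv2.imwrite('pics/r_rod4.png',rectify(c,E,.185,.37,.53,-.33,-.17))
c,E=shot("top","t4"); 
for n,x,y,z in(("bore",.477,-.036,.131),):
    cv2.imwrite('pics/r_b4t.png',rectify(c,E,.131,.40,.56,-.10,.03))
E
```

```text
9.8 [ 0.4750746 -0.0362338  0.2597672] [-3.14129800e+00 -1.19674831e-03  3.08765116e+00]
block_bore [(0.69, array([ 0.4709, -0.0376,  0.1295]))]
rod_handle [(0.93, array([ 0.5263, -0.1184,  0.016 ])), (0.59, array([ 0.4377, -0.1248,  0.0151]))]
rod_rest [(0.68, array([ 0.4479, -0.2449, -0.0011]))]
rod [(0.92, array([ 0.3767, -0.171 ,  0.0388])), (0.83, array([ 0.3561, -0.2728,  0.0015])), (0.75, array([ 0.4418, -0.2438,  0.0061])), (0.59, array([ 0.332 , -0.2247,  0.0049]))]
```

View pics/w4.png

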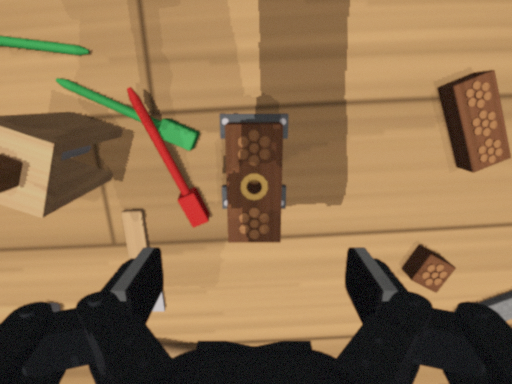

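View pics/r_b4.png

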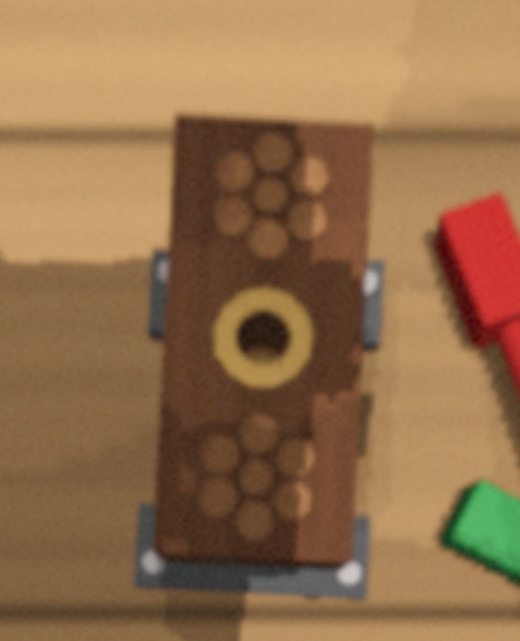

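View pics/t4.png

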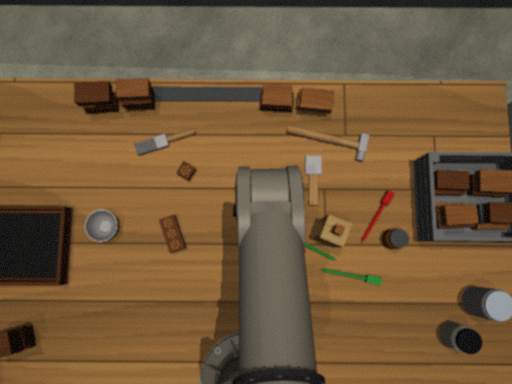

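Call:
send_rows --moves '[[[0.1,-0.4,-0.1,0,0,0],[0.1,-0.8,-0.2,0,0,0],[0.1,-1,-0.2,0,0,0]]]'

```text
t: 10.35
eef_pos: [0.4599, -0.1386, 0.2816]
tcp_rot: [-3.141, 0.002, 3.085]
contact_force: [0.3, 0.5, -0.1]
gripper_width: 0.0856
```

Call:
send_rows --moves '[[[0.1,-0.4,0,0,0,0],[0.1,-0.8,0,0,0,0],[0.1,-1,0,0,0,0],[0.1,-1,0,0,0,0],[0.1,-1,0,0,0,0]]]'

```text
t: 10.85
eef_pos: [0.4446, -0.2348, 0.2803]
tcp_rot: [-3.142, -0.001, 3.087]
contact_force: [-0.2, -0.4, 0.0]
gripper_width: 0.0853
```

```bash
python3 - <<'E'
from h import *
shot("wrist");c,E=shot("wrist","w5")
o=ctrl.get_obs();print(o['t'],o['eef_pos'],o['tcp_rot'],o['joints'])
for l in "rod_handle rod_rest rod".split():print(l,lm(l,"wrist",E))
cv2.imwrite('pics/r_rod5.png',rectify(c,E,.185,.38,.50,-.31,-.19,5000))
c,E=shot("top","t5");cv2.imwrite('pics/r_b5t.png',rectify(c,E,.131,.40,.56,-.10,.03,3000))
shot("scene","s5")
E
```

```text
10.95 [ 0.44495721 -0.23389646  0.28038099] [ 3.14138207e+00 -5.44397331e-04  3.08876319e+00] [-0.21406328  0.09395835  0.61885406  1.95251974 -0.06069933  1.11377875
  1.94751364]
rod_handle [(0.92, array([ 0.5284, -0.118 ,  0.0137])), (0.92, array([ 0.3041, -0.3853,  0.0119])), (0.74, array([ 0.5561, -0.4383,  0.0125])), (0.71, array([ 0.4384, -0.1293,  0.0143])), (0.65, array([ 0.4429, -0.2459,  0.1675]))]
rod_rest [(0.78, array([ 0.4455, -0.2482,  0.0012]))]
rod [(0.79, array([ 0.3279, -0.2238,  0.0051])), (0.77, array([ 0.4177, -0.3565,  0.0082])), (0.75, array([ 0.3554, -0.2699, -0.0005])), (0.65, array([ 0.4416, -0.2401,  0.0054])), (0.43, array([ 0.4433, -0.2446,  0.1686]))]
```

View pics/r_rod5.png

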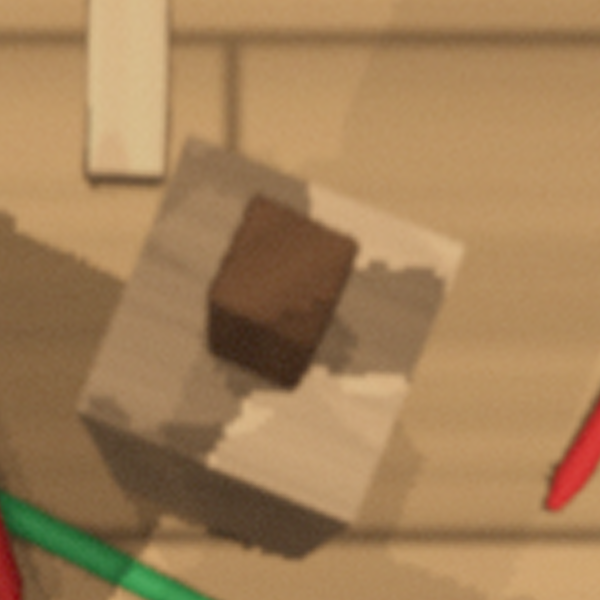

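View pics/w5.png

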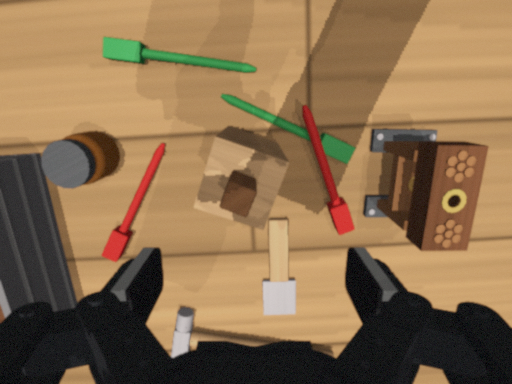

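View pics/r_b5t.png

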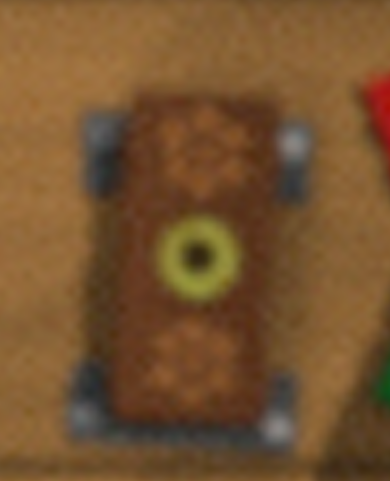

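View pics/s5.png

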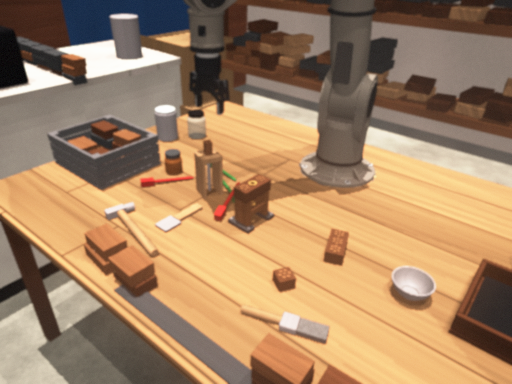

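```bash
python3 - <<'E'
from h import *
print(plan([.4448,-.2463,.24],np.pi-.445))
E
```

```text
(array([-0.0048, -0.1196,  0.4067]), array([1.00e-04, 0.00e+00, 1.96e-01]))
```

Call:
send_rows --moves '[[[0,-0.12,0.2,0,0,0.05],[0,-0.12,0.4,0,0,0.11],[0,-0.12,0.4,0,0,0.16],[0,-0.12,0.4,0,0,0.196],[0,-0.12,0.4,0,0,0.196],[0,-0.12,0.4,0,0,0.196]]]'

```text
t: 11.8
eef_pos: [0.4443, -0.2467, 0.2407]
tcp_rot: [3.142, 0.0, 2.698]
contact_force: [0.7, -0.5, 0.8]
gripper_width: 0.0856
```

```bash
python3 - <<'E'
from h import *
shot("wrist");c,E=shot("wrist","w6")
o=ctrl.get_obs();print(o['t'],o['eef_pos'],o['tcp_rot'],o['joints'])
print(lm("rod_handle","wrist",E))
cv2.imwrite('pics/r_rod6.png',rectify(c,E,.190,.39,.49,-.30,-.20,6000))
E
```

```text
11.9 [ 0.44426614 -0.24675801  0.24076621] [3.14147489e+00 2.86029807e-04 2.69767691e+00] [-0.21657212  0.15664436  0.67154447  1.99324216 -0.11374811  1.02791634
  1.63478208]
[(0.98, array([ 0.443 , -0.2461,  0.1687])), (0.98, array([ 0.303 , -0.3862,  0.0117])), (0.96, array([ 0.5561, -0.4372,  0.0106])), (0.84, array([ 0.4367, -0.126 ,  0.0162])), (0.77, array([ 0.5286, -0.1175,  0.013 ]))]
```

View pics/r_rod6.png

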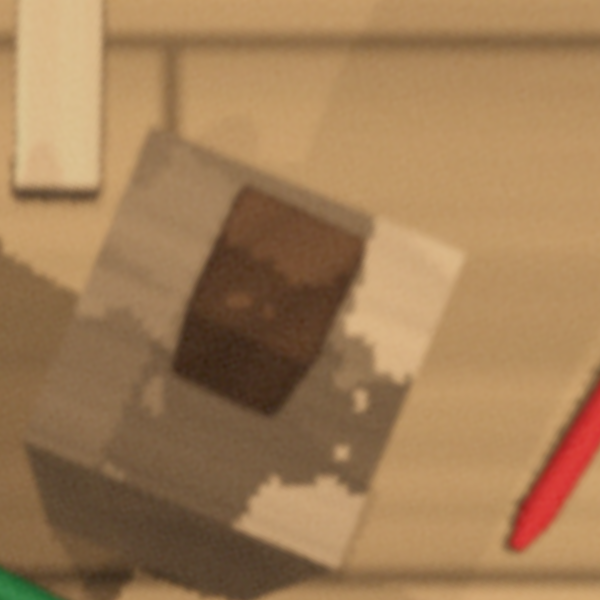

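View pics/w6.png

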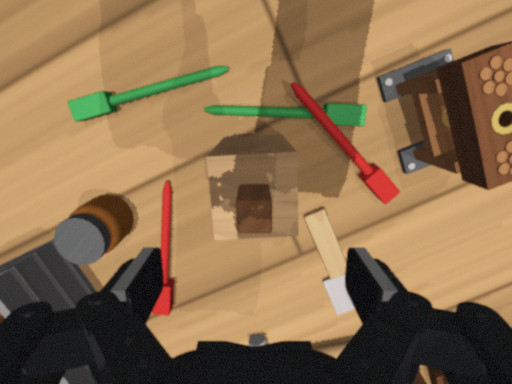

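Call:
send_rows --moves '[[[0,0,0.2,0,0,0],[0,0,0.5,0,0,0],[0,0,0.75,0,0,0.002],[0,0,0.87,0,0,-0.002],[0,0,0.885,0,0,-0.002],[0,0,0.885,0,0,-0.002],[0,0,0.885,0,0,-0.002]]]'

```text
t: 12.65
eef_pos: [0.4447, -0.2472, 0.1532]
tcp_rot: [3.141, 0.001, 2.7]
contact_force: [0.4, 0.3, -0.1]
gripper_width: 0.0854
```

Call:
send_rows --moves '[[[0,0,0,0,0,0],[0,0,0,0,0,0],[0,0,0,0,0,0],[0,0,0,0,0,0],[0,0,0,0,0,0],[0,0,0,0,0,0],[0,0,0,0,0,0],[0,0,0,0,0,0]]]' --claw -0.8 --force 80

```text
t: 13.45
eef_pos: [0.4442, -0.2469, 0.1524]
tcp_rot: [3.141, 0.0, 2.699]
contact_force: [-1.7, 1.5, 6.3]
gripper_width: 0.023
```

Call:
send_rows --moves '[[[0,0,-0.1,0,0,0],[0,0,-0.3,0,0,0],[0,0,-0.6,0,0,0],[0,0,-0.9,0,0,0],[0,0,-1,0,0,0]]]'

```text
t: 13.95
eef_pos: [0.4449, -0.2476, 0.2552]
tcp_rot: [3.141, 0.003, 2.699]
contact_force: [-0.6, 0.3, -1.1]
gripper_width: 0.0231
```

Call:
send_rows --moves '[[[0,0,-0.3,0,0,0],[0,0,-0.6,0,0,0],[0,0,-0.75,0,0,0],[0,0,-0.75,0,0,0],[0,0,-0.75,0,0,0]]]'

```text
t: 14.45
eef_pos: [0.4439, -0.2467, 0.3266]
tcp_rot: [3.141, -0.0, 2.7]
contact_force: [-0.4, 1.2, -1.5]
gripper_width: 0.0233
```

```bash
python3 - <<'E'
from h import *
shot("wrist");c,E=shot("wrist","w7")
o=ctrl.get_obs();print(o['t'],o['eef_pos'],o['tcp_rot'],o['gripper_width'],o['contact_force'])
print(lm("rod_tip","wrist",E))
print(plan([.4755,-.036,.325],o['tcp_rot'][2]))
c,E=shot("scene","s7");print(lm("rod_tip","scene",E))
E
```

```text
14.55 [ 0.44361278 -0.24660612  0.32604138] [-3.14111420e+00 -1.66082243e-03  2.69955722e+00] 0.023292821141332774 [-0.01468981  0.18895905 -1.26652814]
[(0.76, array([ 0.3765, -0.1669,  0.0351])), (0.72, array([ 0.4189, -0.3536,  0.0025])), (0.68, array([ 0.3346, -0.2238,  0.0019])), (0.62, array([ 0.4468, -0.2466,  0.178 ])), (0.6, array([ 0.3603, -0.2705,  0.0053])), (0.19, array([ 0.4717, -0.0341,  0.0989]))]
(array([0.6135, 2.0401, 0.0108]), array([-0.0003, -0.0008, -0.    ]))
[(0.6, array([ 0.4161, -0.3521,  0.007 ])), (0.59, array([ 0.3734, -0.1686,  0.0419])), (0.52, array([ 0.331 , -0.2266,  0.0035])), (0.5, array([ 0.3589, -0.2672,  0.0076]))]
```

View pics/w7.png

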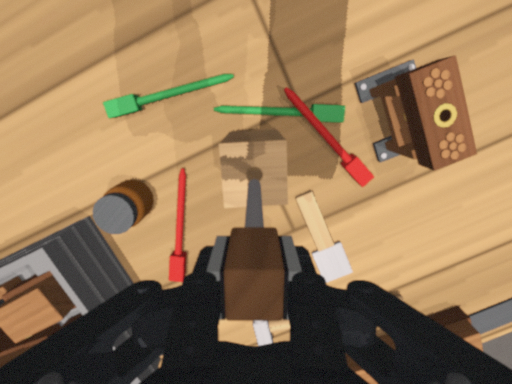

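View pics/s7.png

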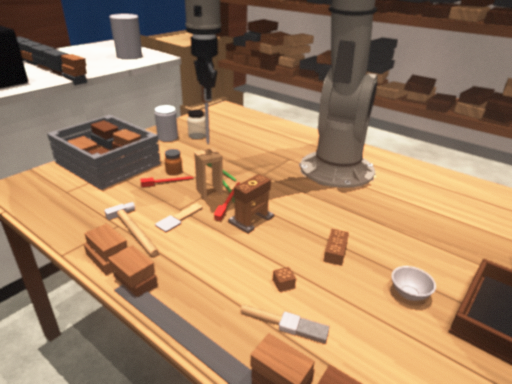

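```bash
python3 - <<'E'
from h import *
c,E=shot("wrist")
o=ctrl.get_obs()
cv2.imwrite('pics/tipz.png',cv2.resize(cv2.cvtColor(c['color'][150:260,200:310],cv2.COLOR_RGB2BGR),None,fx=6,fy=6,interpolation=cv2.INTER_CUBIC))
Rt=R.from_euler('xyz',o['tcp_rot'])
for d in(.1474,.1354,.05): print(d,proj(c,E,[o['eef_pos']+Rt.apply([0,0,d])]))
for dx,dy in((.005,0),(0,.005)): print(proj(c,E,[o['eef_pos']+Rt.apply([dx,dy,.1474])]))
E
```

```text
0.1474 [[253.1183931  181.41161256]]
0.1354 [[253.10950449 184.58756352]]
0.05 [[253.0177553 217.4851565]]
[[253.11622955 176.311339  ]]
[[258.3475665  181.41090484]]
```

View pics/tipz.png

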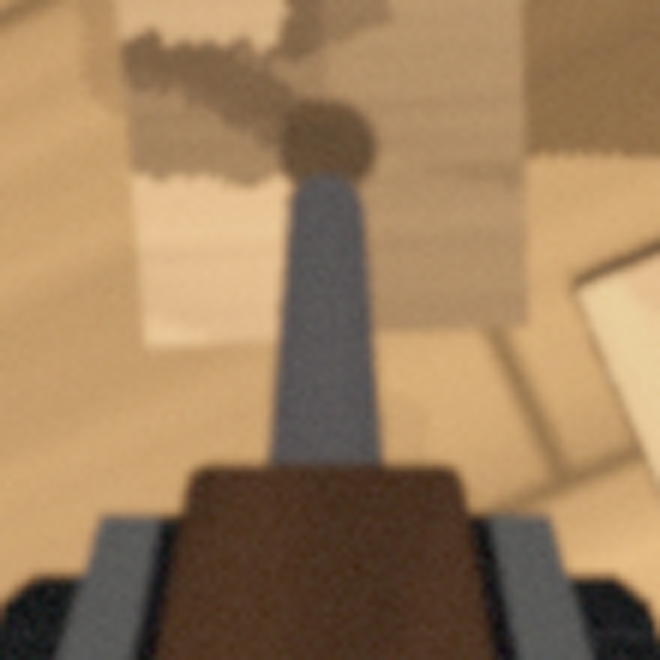

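Call:
send_rows --moves '[[[0.1,0.3,0,0,0,0],[0.2,0.7,0,0,0,0],[0.3,1,0,0,0,0]]]'

```text
t: 15.05
eef_pos: [0.46, -0.1417, 0.3268]
tcp_rot: [-3.141, -0.0, 2.7]
contact_force: [0.5, 0.6, -1.5]
gripper_width: 0.0233
```

Call:
send_rows --moves '[[[0.1,0.3,0,0,0,0],[0.2,0.7,0,0,0,0],[0.31,0.98,0,0,0,0],[0.31,1,0,0,0,0],[0.31,1,0,0,0,0],[0.31,1,0,0,0,0]]]'

```text
t: 15.65
eef_pos: [0.4744, -0.0411, 0.327]
tcp_rot: [-3.141, -0.0, 2.698]
contact_force: [-1.4, -0.9, -0.9]
gripper_width: 0.0231
```

```bash
cat > look.py <<'E'
from h import *
import sys
n=sys.argv[1]; tx,ty,tz=map(float,sys.argv[2:5])
shot("wrist");c,E=shot("wrist","w"+n)
o=ctrl.get_obs();print(o['t'],o['eef_pos'],o['tcp_rot'],o['gripper_width'],o['contact_force'])
Rt=R.from_euler('xyz',o['tcp_rot'])
cv2.imwrite('pics/z%s.png'%n,cv2.resize(cv2.cvtColor(c['color'][120:260,180:330],cv2.COLOR_RGB2BGR),None,fx=5,fy=5,interpolation=cv2.INTER_CUBIC))
print("bore est px",proj(c,E,[[.4755,-.036,.131]]),"tip px",proj(c,E,[o['eef_pos']+Rt.apply([0,0,.1474])]))
print(plan([tx,ty,tz],o['tcp_rot'][2]))
E
python3 look.py 8 .4755 -.036 .29
```

```text
15.75 [ 0.47443268 -0.04112502  0.32707315] [-3.14138534e+00 -3.18264489e-05  2.69783288e+00] 0.023333744698889384 [-0.13093575  0.17589193 -1.27093323]
bore est px [[257.87476957 169.50349548]] tip px [[253.219641   181.29006214]]
(array([0.0124, 0.0509, 0.3707]), array([-0.0001, -0.    ,  0.    ]))
```

View pics/z8.png

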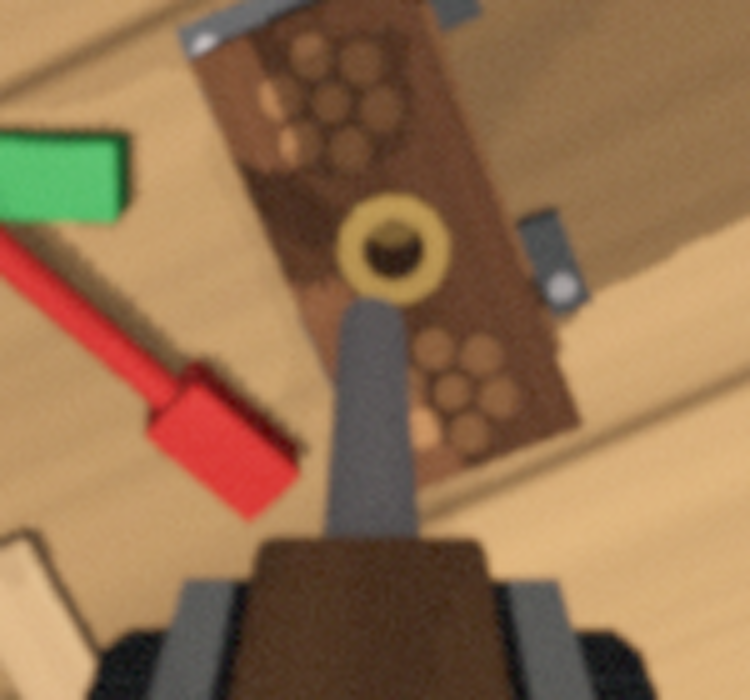

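Call:
send_rows --moves '[[[0.02,0.05,0.1,0,0,0],[0.02,0.05,0.25,0,0,0],[0.02,0.05,0.35,0,0,0],[0.02,0.05,0.38,0,0,0],[0.02,0.05,0.38,0,0,0],[0.02,0.05,0.38,0,0,0]]]'

```text
t: 16.35
eef_pos: [0.4751, -0.0347, 0.2895]
tcp_rot: [3.141, 0.0, 2.699]
contact_force: [0.9, 0.2, -1.2]
gripper_width: 0.0231
```

```bash
python3 look.py 9 .4755 -.036 .29; python3 - <<'E'
from h import *
for n in("scene","top"):
    c,E=shot(n); u,v=proj(c,E,[[.4755,-.036,.15]])[0].astype(int)
    cv2.imwrite(f'pics/{n}9.png',cv2.resize(cv2.cvtColor(c['color'][v-50:v+50,u-50:u+50],cv2.COLOR_RGB2BGR),None,fx=6,fy=6,interpolation=cv2.INTER_CUBIC))
E
```

```text
16.45 [ 0.47515351 -0.0346385   0.28958841] [3.14116840e+00 5.83973275e-04 2.69946349e+00] 0.023178472737446602 [ 0.58016657  0.73873246 -1.36783202]
bore est px [[252.04151522 179.2941819 ]] tip px [[253.19547112 181.24899998]]
(array([-0.009 , -0.0108, -0.0041]), array([0.0002, 0.0003, 0.    ]))
```

View pics/z9.png

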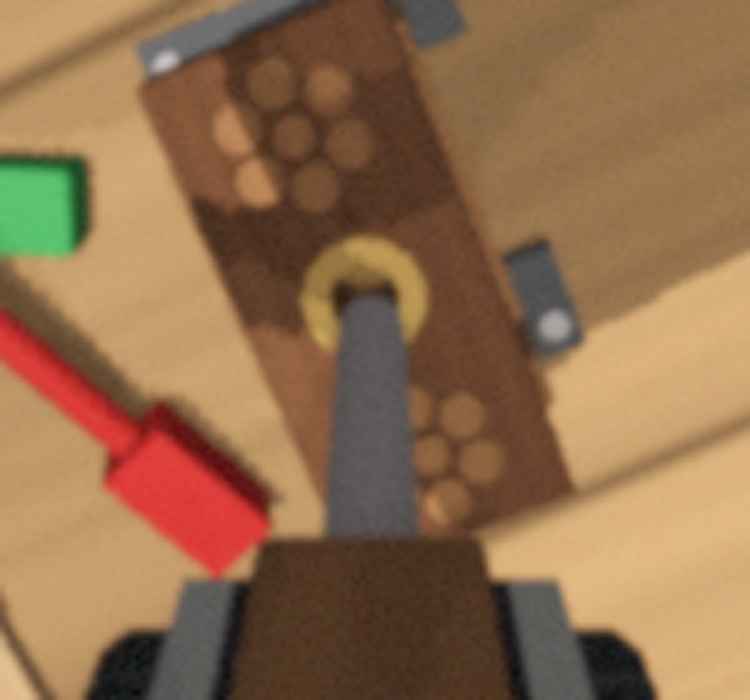

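View pics/scene9.png

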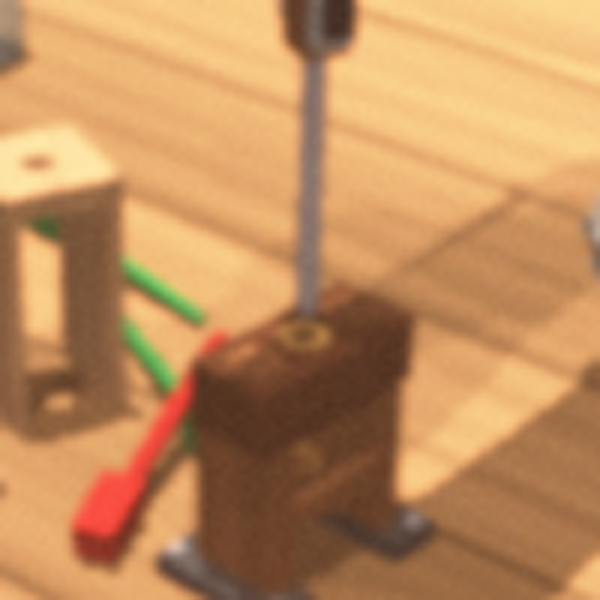

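Call:
send_rows --moves '[[[-0.004,-0.012,0.02,0,0,0],[-0.004,-0.012,0.06,0,0,0],[-0.004,-0.012,0.1,0,0,0],[-0.004,-0.012,0.14,0,0,0],[-0.004,-0.012,0.18,0,0,0],[-0.004,-0.012,0.22,0,0,0],[-0.004,-0.012,0.26,0,0,0],[-0.004,-0.012,0.26,0,0,0]]]'

```text
t: 17.35
eef_pos: [0.4745, -0.0359, 0.2625]
tcp_rot: [-3.141, -0.001, 2.7]
contact_force: [0.3, -0.3, -1.4]
gripper_width: 0.0233
```

```bash
python3 look.py 10 .4755 -.036 .25
```

```text
17.45 [ 0.47475201 -0.03588796  0.26310664] [-3.14145876e+00 -6.98419439e-05  2.69950336e+00] 0.02288234581390571 [ 0.53262721  0.18983497 -0.37195926]
bore est px [[253.50639461 186.33347846]] tip px [[253.2529187  181.45883502]]
(array([-0.0072,  0.0022,  0.1311]), array([-0.0001, -0.    ,  0.    ]))
```

View pics/z10.png

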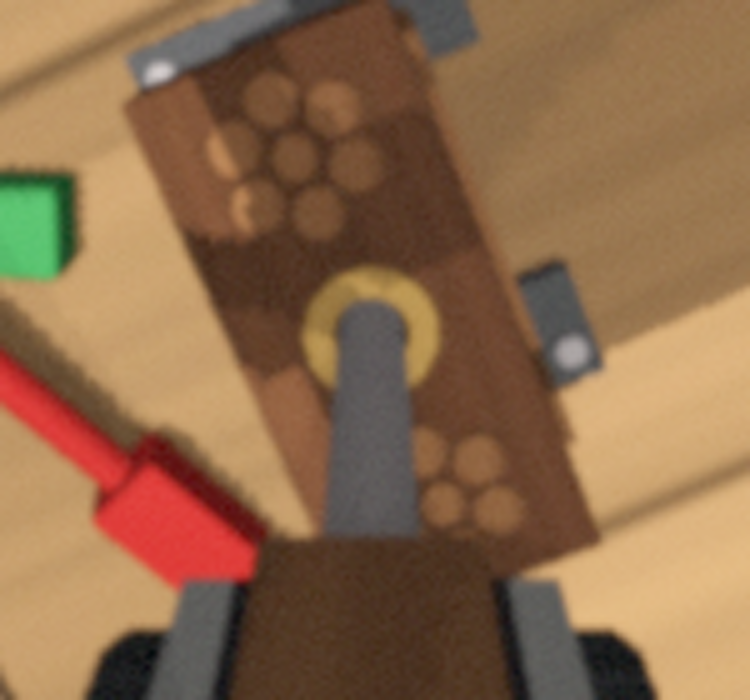

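Call:
send_rows --moves '[[[-0.004,0,0.04,0,0,0],[-0.008,0,0.08,0,0,0],[-0.012,0,0.12,0,0,0],[-0.012,0,0.16,0,0,0],[-0.012,0,0.2,0,0,0],[-0.012,0,0.24,0,0,0],[-0.012,0,0.28,0,0,0],[-0.012,0,0.28,0,0,0]]]'

```text
t: 18.25
eef_pos: [0.4756, -0.0364, 0.2346]
tcp_rot: [-3.141, -0.001, 2.7]
contact_force: [0.1, -0.6, -0.9]
gripper_width: 0.0233
```

```bash
python3 look.py 11 .4755 -.036 .25; python3 - <<'E'
from h import *
for n in("scene",):
    c,E=shot(n); u,v=proj(c,E,[[.4755,-.036,.1]])[0].astype(int)
    cv2.imwrite(f'pics/{n}11.png',cv2.resize(cv2.cvtColor(c['color'][v-40:v+40,u-40:u+40],cv2.COLOR_RGB2BGR),None,fx=7,fy=7,interpolation=cv2.INTER_CUBIC))
E
```

```text
18.35 [ 0.47580353 -0.03640699  0.23508208] [-3.14140880e+00 -1.34497549e-04  2.69948411e+00] 0.02281121568099873 [ 0.22873288 -0.29526316 -0.75327419]
bore est px [[253.50891755 193.71042241]] tip px [[253.22021075 181.40936798]]
(array([ 0.0045,  0.0024, -0.1492]), array([-0.0001, -0.0001,  0.    ]))
```

View pics/z11.png

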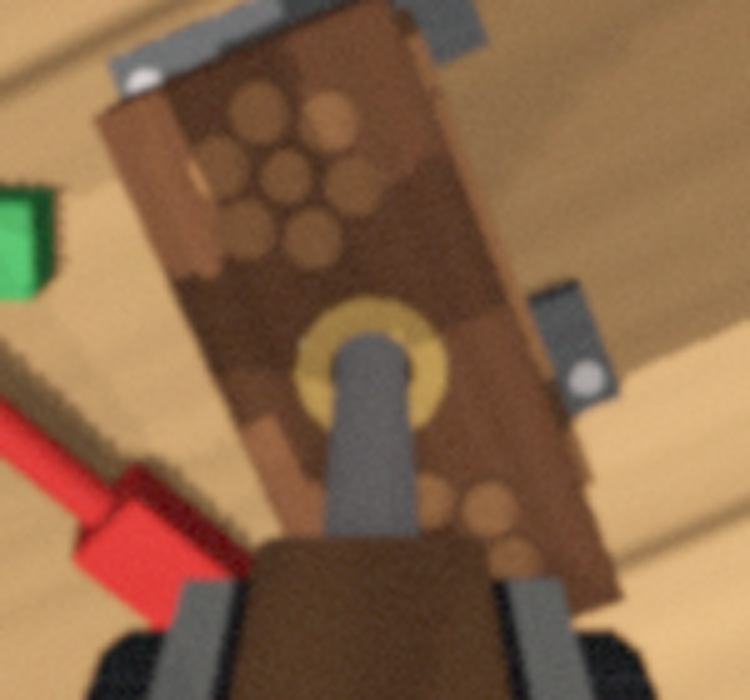

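View pics/scene11.png

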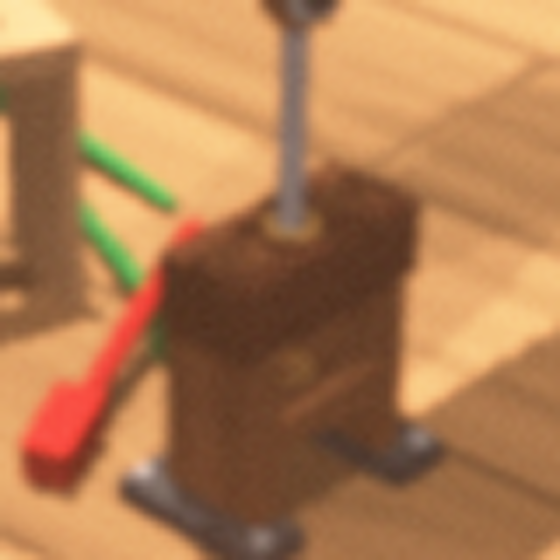

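Call:
send_rows --moves '[[[-0.004,0.003,0.04,0,0,0],[-0.004,0.003,0.08,0,0,0],[-0.004,0.003,0.12,0,0,0],[-0.004,0.003,0.16,0,0,0],[-0.004,0.003,0.2,0,0,0],[-0.004,0.003,0.24,0,0,0],[-0.004,0.003,0.28,0,0,0],[-0.004,0.003,0.32,0,0,0],[-0.004,0.003,0.32,0,0,0]]]'

```text
t: 19.3
eef_pos: [0.4761, -0.0363, 0.2026]
tcp_rot: [-3.141, -0.001, 2.7]
contact_force: [-0.1, -0.6, -1.4]
gripper_width: 0.0234
```

Call:
send_rows --moves '[[[0,0,0.03,0,0,0],[0,0,0.06,0,0,0],[0,0,0.09,0,0,0],[0,0,0.12,0,0,0],[0,0,0.12,0,0,0]]]'

```text
t: 19.8
eef_pos: [0.4762, -0.0363, 0.1907]
tcp_rot: [-3.141, -0.0, 2.7]
contact_force: [0.6, 0.6, -1.2]
gripper_width: 0.0232
```

Call:
send_rows --moves '[[[0,0,0.03,0,0,0],[0,0,0.06,0,0,0],[0,0,0.09,0,0,0],[0,0,0.12,0,0,0],[0,0,0.15,0,0,0],[0,0,0.18,0,0,0],[0,0,0.21,0,0,0],[0,0,0.235,0,0,0],[0,0,0.235,0,0,0],[0,0,0.235,0,0,0]]]'

```text
t: 20.8
eef_pos: [0.4764, -0.0363, 0.1676]
tcp_rot: [-3.142, 0.0, 2.699]
contact_force: [0.1, -0.3, -0.5]
gripper_width: 0.023
```

```bash
python3 look.py 12 .4755 -.036 .25; python3 - <<'E'
from h import *
for n in("scene",):
    c,E=shot(n); u,v=proj(c,E,[[.4755,-.036,.1]])[0].astype(int)
    cv2.imwrite(f'pics/{n}12.png',cv2.resize(cv2.cvtColor(c['color'][v-40:v+40,u-40:u+40],cv2.COLOR_RGB2BGR),None,fx=7,fy=7,interpolation=cv2.INTER_CUBIC))
    c,E=shot("scene","s12"); print(lm("rod_tip","scene",E),lm("block","scene",E))
E
```

```text
20.9 [ 0.47635015 -0.03629748  0.16770307] [3.14158651e+00 4.19473713e-05 2.69956403e+00] 0.02318208954046252 [-0.06769375 -0.14964555 -0.86919237]
bore est px [[252.92943415 223.54297089]] tip px [[253.16583478 181.26277869]]
(array([ 0.0089, -0.0009, -0.823 ]), array([0., 0., 0.]))
[(0.81, array([ 0.4176, -0.3521,  0.0076])), (0.7, array([ 0.3767, -0.1674,  0.046 ])), (0.45, array([ 0.3602, -0.2675,  0.0061])), (0.44, array([ 0.3305, -0.2262,  0.0036]))] [(0.74, array([ 0.4797, -0.0355,  0.092 ])), (0.39, array([ 0.4746, -0.0392,  0.1314]))]
```

View pics/z12.png

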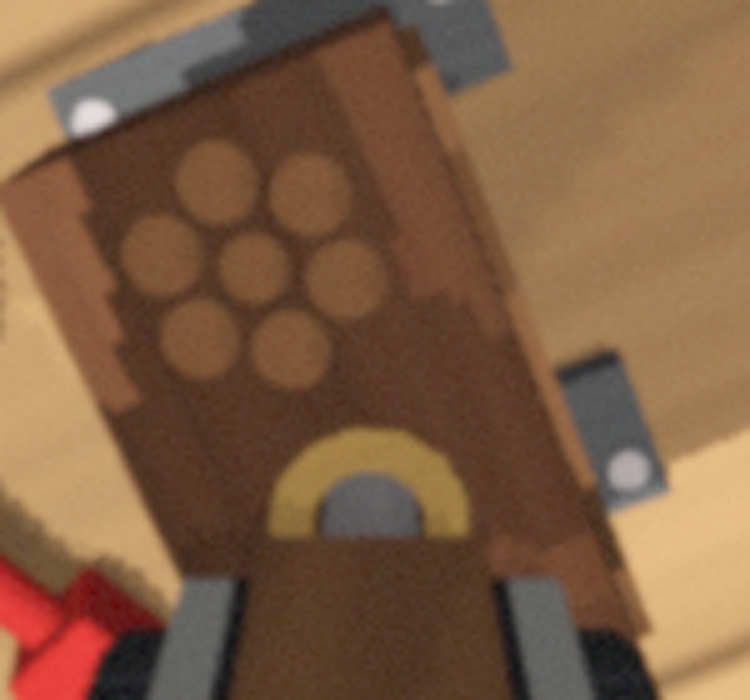

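View pics/scene12.png

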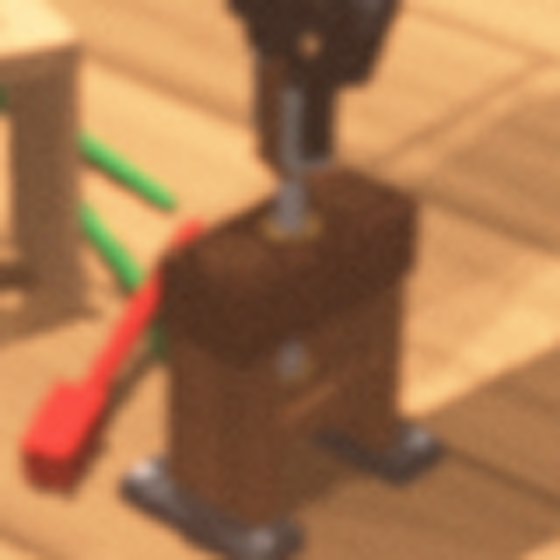

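View pics/s12.png

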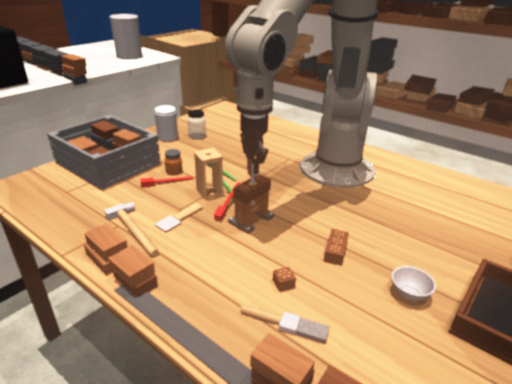

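```bash
python3 - <<'E'
from rig import ctrl
o=ctrl.get_obs();print(o['t'],abs(o['qvel']).max());print(ctrl.finish_job())
E
```

```text
21.1 0.0014119688423828319
the job is handed in; nothing more can be done
None
```

The job is handed in at t = 21.1 s of the 64 s allowed. No verdict was reported.

**What I did:** I set the bored block face up across both cheeks of the stand, let go and lifted clear. I then took the rod from its rest by the handle and lowered it through the block's bushing and the lower bushing. It is still gripped there at 80 N.

**Last checks:**
- **Rod height:** The point is about 20 mm above the table, worked out from the tool height of 0.1677 m and the grip taken in the rest. That puts about 13 mm of full-thickness shaft below the plate. No camera saw the point itself; the handle's height above the block looked right in the scene picture.
- **Rod hold:** It is gripped 23 mm wide and upright. The outside force stayed around 1 N, with no sign of contact force through both bushings.
- **Bushings:** The scene picture shows the shaft entering the lower bushing in the gap under the block.
- **Block:** It sits flat and along the stand, with its bore about 1 mm from the lower bushing's axis by the wrist and top cameras.
- **Disagreement:** The learned landmarks differed from my own pixel measurements by 2 to 5 mm. I used the pixel measurements.

**Look-alikes:** The green and red look-alike rods stood upright in the first pictures and were lying on the table by the later ones. I never went near them, and no contact force showed. The listed bystanders look unmoved in the last scene picture.

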